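Set the running clearance on a swing clamp

TASK

Swing the red clamp arm over the bearing cap until it rests against its brass stop pin, then turn the thumbscrew clockwise (seen from above) until it seats, and back it off a quarter turn. Finish while still gripping the thumbscrew's black wing at that quarter turn, holding it still, with the arm still against its stop; do not disturb the bearing cap, the red ring, the screwdriver or the blue can.

Things in the scene. Friction and masses are not known exactly. Their poses are not given: they have to be found in the camera images.
- fixture: Fixed dark steel plate, 230 x 170 mm, top 20 mm above the bench; place and yaw vary. Origin: on the bench under the cap's nest; z up; the plate spans x -85 to +145, y +-85 mm. A 32 mm post at x +90, y 0 carries the arm. Brass stop pin (12 mm across, top 74 mm above the bench) at x +50, y +18. Two rails 8 mm high along x at y +-33 flank the cap.
- pivot (a point): Vertical axis of the clamp arm, on the post, 76 mm above the bench (at the height of the arm's top face). A nut there stands 10 mm higher.
- clamp_arm (a joint): Angle of the red clamp arm about the post, rad. 0 = against the stop pin, over the cap, pointing from the post along the fixture's -x; positive = swung away counterclockwise seen from above (end towards the fixture's -y). Starts at 0.6 to 1.15, goes up to 1.6. Stiff hinge, 0.25 N m of friction (2 N at its end): stays where left, can be pushed by its side.
- clamp_end (a point): On the centre line of the clamp arm's top face, 155 mm from the pivot axis; swings with the arm. The arm is a level bar 24 mm wide and 12 mm thick (underside 64, top 76 mm above the bench) that ends 170 mm from the axis.
- screw (a joint): Angle of the thumbscrew in the arm, rad. 0 = seated (brass collar down on the arm, a hard stop); positive = unscrewed, counterclockwise seen from above. A quarter turn back is 1.57. Starts at 1.2 to 2.6, goes up to 5. Seated, the wing lies along the arm; a quarter turn back, across it. Rises 0.64 mm per rad; friction 0.06 N m, stays where left.
- wing: Black wing of the thumbscrew, a bar 46 mm long (its x), 12 mm thick (y), 30 mm tall, on the screw axis 90 mm from the pivot. Origin: centre of its underside, 90 mm above the bench when seated, 14 mm above the arm. Grip its two flat faces from above. Collar below: 26 mm across, 6 mm high. Yellow mark on top near its +x end; seated, +x points to the post.
- cap: Loose aluminium bearing cap, 70 x 50 x 28 mm, on the fixture plate between the rails; top 48 mm above the bench. Origin: centre of its underside.
- red_ring: Loose red steel ring, 84 mm across, 45 mm high, standing on the bench on the fixture's +y side. Origin: centre of its underside. Leave alone.
- driver: Loose screwdriver with orange handle lying on the bench beyond the arm's swing on the fixture's -y side. Leave alone.
- oil_can: Loose small blue can, 44 mm across, 60 mm high, on the bench on the fixture's +y side. Origin: centre of its underside. Leave alone.

How it is judged:
On the way, in this order (a step that is already met when the one before it is completed fails the run):
1. the clamp arm rests against its stop pin (value of joint clamp_arm below 0.05 rad), for 0.2 s.
2. the thumbscrew is seated, with the arm at its stop (value of joint screw below 0.07 rad and value of joint clamp_arm below 0.08 rad), for 0.1 s.
At the end, for the whole second after the job is handed in: The clamp arm is within 0.08 rad of its stop, the thumbscrew is a quarter turn (1.57 rad, within 0.25) back from its seat and not turning, and the fingers still grip its wing (with more than 3 N, the grasp within 25 mm of its axis) (value of joint clamp_arm below 0.08 rad and value of joint screw between 1.32 and 1.82 rad and velocity of joint screw between -0.1 and 0.1 rad/s and horizontal distance between the grasp point and wing below 0.025 m and contact force between the fingers and wing above 3 N); the arm keeps its last pose, push and grip.
It fails at once if the bearing cap is moved more than 15 mm (distance of cap from where it was at the start of the episode above 0.015 m).
It fails at once if the red ring is moved more than 15 mm or tipped over (distance of red_ring from where it was at the start of the episode above 0.015 m or angle between red_ring's own z axis and vertical above 0.5 rad).
It fails at once if the screwdriver is moved more than 15 mm (distance of driver from where it was at the start of the episode above 0.015 m).
It fails at once if the blue can is moved more than 15 mm or tipped over (distance of oil_can from where it was at the start of the episode above 0.015 m or angle between oil_can's own z axis and vertical above 0.5 rad).
It also fails if it takes over 64 s, if anything falls off the work surface, if the arm or the gripper's body presses on something with over 40 N, if the wrist force passes 120 N, or if a joint passes its speed limit or range.

ROBOT

A 6-joint arm with a two-finger parallel gripper is mounted at the origin on the work surface. World frame = base frame: x ahead of the robot, y to its left, z up, the work surface at z = 0. Lengths are in m, angles in rad, forces in N, time in s.
With the tool pointing down it reaches from about 0.3 to 0.775 m from the base axis. Payload 14.6 kg.
Tool frame: the origin (TCP) lies between the finger pads; the fingertips stand 22 mm ahead of it and the grasp point (between the pads) lies 3 mm ahead of it; z points along the fingers, y is the line along which they close (so a half turn about z gives the same grasp; the last joint's range is limited). The gripper opens to 85 mm and grips with 20 to 120 N. Pads are 22 mm wide; open, the fingers measure 114 mm over their backs; the gripper's body (76 mm by 85 mm) begins 54 mm behind the grasp point. The pads swing forward as they close: fully open they stand 13 mm farther back than shut.
Start: joints at [-1.348, 0.3, 1.521, -0, 1.321, -0.067], TCP at [0.157, -0.527, 0.253] pointing down, gripper open.
Joint ranges: [-3.03, 3.03], [-0.79, 2.21], [0.23, 2.52], [-1.04, 4.18], [0, 3.07], [-2.55, 2.55]. Speed limits (rad/s): [2.22, 2.22, 2.57, 3.14, 3.14, 3.14].

INTERFACE

Orientations are given as a unit quaternion [w, x, y, z].
In Python, from workcell import env gives the robot as it stands. The module is installed in compiled form; this text tells all that it offers.
- The arm moves only by the tool move_arm, never from a script. Its argument "series" is a list that holds one entry, the list of rows, each a list of 7 numbers: the shift along the world's x, y, z in mm, then the turn, a rotation vector about the world's x, y, z in degrees, then the closure, from 0 (fully open) to 1 (shut). In form: [[[dx, dy, dz, ax, ay, az, hand], ...]]. A call has 1 to 20 rows; each row shifts and turns the commanded pose from where the row before left it; what a row does not reach is not made up. A row lasts 1/8 s, in which the tool goes at most 62.5 mm and 10.7 degrees, less where a joint would pass 70% of its speed; a pose out of reach is approached as far as the arm can. A call is refused whole if a number of a shift passes 62.5 or a number of a turn 10.7, either way. A call with a gripper value outside its range is refused whole. The fingers move at their own pace and stop on an object; "force" is the grip in N (left out, the last holds). Time passes only in rows, so rows that do not move let the fingers close. It gives the time, the measured TCP pose, the force, the opening and the grip force at its end, in the units of the state.
- env.get_obs(): the state, without advancing time (a new reading comes with each control period).
- env.snapshot(name): name is "side" or "top" or "wrist"; returns a dict with "img" (480x640x3 uint8, red, green, blue), "depth" (480x640 float32, m along the optical axis (not along the pixel's ray), 0 where there is no reading), "K" (3x3 intrinsics, pixels), "k1" (the pictures are not rectified: a ray, as slopes to the right and down, at radius r is drawn at 1 + k1 r^2 times it, then the intrinsics apply), "view" (4x4, takes a point from world to camera coordinates); the wrist camera has in their place "hand_eye" (4x4, takes a point from camera to tool coordinates, whose origin is the TCP and whose axes are the flange's). Camera axes: x right, y up, looking along -z (the intrinsics and any distortion apply to the point x, -y, -z); pixel columns grow to the right and rows downward; lengths in m; the calibration is good to about 2 mm. A picture is of the moment at which its call begins: read the wrist's pose just before it.
- env.finish_job(): hands the job in; it is judged then, once.
The state is a dict: "time_s": time; "joint_pos": joint angles; "joint_velocities": joint speeds; "tau": joint torques, N m; "tool_pos": TCP position; "ee_rot": TCP orientation; "contact_force": force on the tool from outside, world axes, zero at the start; "wrist_torque": the same for the moment, N m; "width": finger opening in m; "grip_force": force on a finger pad.
Only numpy, scipy, OpenCV 4.12 (cv2) and the standard library are available. Lean on these libraries where they do the work, as an engineer would, in place of code of your own. Each camera call takes 0.05 s, during which the arm holds its last target. There are 200 camera calls.

## Working session

There is one attempt and no reset: what is moved stays moved. The work goes in short steps, Python scripts to look and compute and a tool call to move; the robot and the scene stay as the last step left them, time stands still between calls to the robot, and variables do not carry over. Pictures are saved under pics/ and viewed, at most 10 in all, crops included, and the job is handed in when it is done.

Besides the shell and the picture viewer there is one more tool, called after "Emit:" by a JSON object that holds its "fn" and its "kwargs". move_arm: Moves the arm, as the interface text tells. Its arguments: {"type":"object","properties":{"series":{"type":"array"},"force":{"type":"number"}},"required":["series"]}

```bash
mkdir -p pics
cat > h.py <<'E'
import numpy as np, cv2
from workcell import env
def snap(n,save=None):
    o=env.get_obs(); s=env.snapshot(n); s['o']=o
    if save: cv2.imwrite('pics/'+save,cv2.cvtColor(s['img'],cv2.COLOR_RGB2BGR))
    return s
def c2w(s):
    if 'view' in s: return np.linalg.inv(s['view'])
    from scipy.spatial.transform import Rotation as R
    T=np.eye(4); q=s['o']['ee_rot']; T[:3,:3]=R.from_quat([q[1],q[2],q[3],q[0]]).as_matrix(); T[:3,3]=s['o']['tool_pos']
    return T@s['hand_eye']
def slopes(s,px):
    K=s['K']; px=np.atleast_2d(np.asarray(px,float))
    return cv2.undistortPoints(px.reshape(-1,1,2),K,np.array([s['k1'],0,0,0,0.])).reshape(-1,2)
def onplane(s,px,z):
    a=slopes(s,px); T=c2w(s); d=np.c_[a[:,0],-a[:,1],-np.ones(len(a))]@T[:3,:3].T; o=T[:3,3]
    return o+d*((z-o[2])/d[:,2])[:,None]
def bydepth(s,px):
    px=np.atleast_2d(np.asarray(px)); a=slopes(s,px); D=s['depth'][px[:,1].astype(int),px[:,0].astype(int)][:,None]
    T=c2w(s); return (np.c_[a[:,0],-a[:,1],-np.ones(len(a))]*D)@T[:3,:3].T+T[:3,3]
E
python3 - <<'E'
from h import *
s=snap('top','top.png'); t=snap('side','side.png')
print(c2w(s)[:3],c2w(t)[:3],env.get_obs())
E
```

```text
[[ 1.81524390e-02  9.89799854e-01 -1.41303706e-01  4.43117456e-01]
 [-9.99828592e-01  1.84851284e-02  1.04208048e-03  8.07040487e-03]
 [ 3.64346826e-03  1.41260570e-01  9.89965745e-01  1.13421197e+00]] [[-0.68848415  0.38967251 -0.61167386 -0.05000087]
 [-0.7251707  -0.35729579  0.58861463  0.64987073]
 [ 0.01081844  0.8488198   0.52857157  0.62953995]] {'time_s': 0.1, 'joint_pos': array([-1.34760968e+00,  3.00412924e-01,  1.52156515e+00, -3.05011177e-06,
        1.32070221e+00, -6.66205418e-02]), 'joint_velocities': array([-5.12708987e-04, -7.74611888e-04, -2.07420555e-03,  2.39241161e-04,
        6.19941003e-06, -1.14712506e-03]), 'tau': array([ 2.56987165e-03, -5.44377851e+01, -3.62370729e+01, -2.97126739e-06,
        3.06983427e-03, -1.04221280e-05]), 'tool_pos': array([ 0.15711252, -0.52686907,  0.25275995]), 'ee_rot': array([-5.42035278e-04,  9.89519630e-01,  1.44397387e-01, -4.40010100e-05]), 'contact_force': array([ 0.01004993, -0.37218286,  0.34865436]), 'wrist_torque': array([ 0.01657915,  0.03597096, -0.00977169]), 'grip_force': 0.0, 'width': 0.08546392645404205}
```

View pics/top.png

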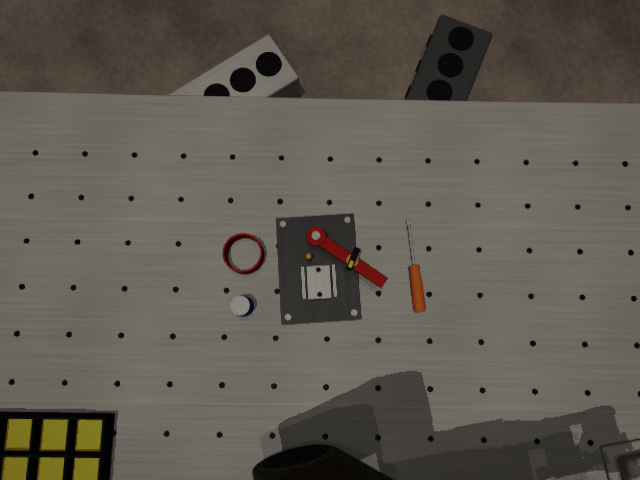

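View pics/side.png

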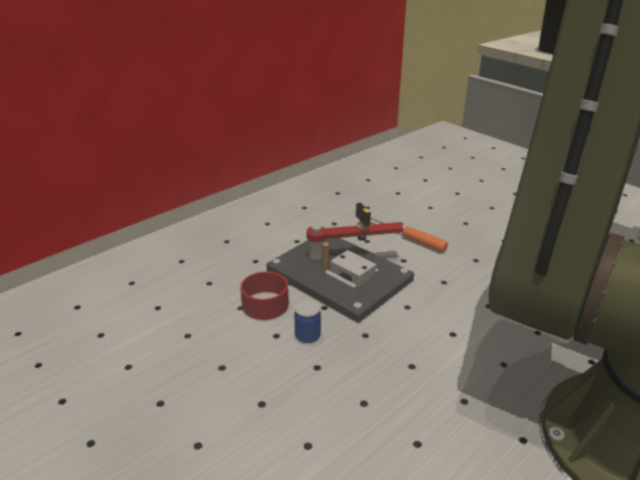

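The top view shows the pivot nut at (316,236), the arm end near (384,282) and the wing near (353,260). The pin is at (309,256), the cap at (319,282), the ring at (244,253), the can at (241,306) and the driver at (416,288). The side view agrees with this layout.

Run:
```python
from h import *
s=snap('top')
hsv=cv2.cvtColor(s['img'],cv2.COLOR_RGB2HSV)
P=lambda px,z: np.round(onplane(s,px,z)*1000,1)
corn=[(283,224),(348,219),(354,313),(288,317)]
print('bolts',P(corn,.02).tolist())
nut=P([(316,236)],.086)[0]; print('nut',nut)
m=((hsv[...,0]<8)|(hsv[...,0]>172))&(hsv[...,1]>150)&(hsv[...,2]>60)
m=m.astype(np.uint8); m[:, :290]=0; m[:210]=0; m[330:]=0; m[:,395:]=0
c=max(cv2.findContours(m,0,2)[0],key=cv2.contourArea)[:,0]
w=P(c,.076)[:,:2]; r=cv2.minAreaRect(w.astype(np.float32)); print('arm',r)
d=np.linalg.norm(w-nut[:2],axis=1); e=w[d>d.max()-12].mean(0); print('end',e,'maxd',d.max(),'ang',np.degrees(np.arctan2(*(e-nut[:2])[::-1])))
# black wing
g=s['img'].max(2); b=(g<40).astype(np.uint8); 
y,x=np.nonzero(b[240:280,335:372]); print('black',P([(x.mean()+335,y.mean()+240)],.12), len(x))
ye=((hsv[...,0]>20)&(hsv[...,0]<35)&(hsv[...,1]>150)&(hsv[...,2]>100)); y,x=np.nonzero(ye[235:280,300:372]); print('yel',[(a+300,bb+235) for a,bb in zip(x,y)])
for n,p,z in [('pin',(309,256),.074),('cap',(319,282),.048),('ring',(244,254),.045),('can',(239,306),.06)]: print(n,P([p],z), np.round(bydepth(s,[p])*1000))
im=cv2.resize(s['img'][205:330,285:430],None,fx=5,fy=5,interpolation=cv2.INTER_CUBIC); cv2.imwrite('pics/c1.png',im[...,::-1])
```

```text
bolts [[653.4, 98.2, 20.0], [667.1, -42.9, 20.0], [464.3, -58.0, 20.0], [453.4, 81.7, 20.0]]
nut [617.3  24.9  86. ]
arm ((605.6277465820312, -0.4485931396484375), (98.59388732910156, 39.09022903442383), 62.237979888916016)
end [577.66666667 -37.025     ] maxd 78.8989226795905 ang -122.62011824682523
black [[563.3 -42.5 120. ]] 214
yel [(np.int64(350), np.int64(261)), (np.int64(351), np.int64(261)), (np.int64(352), np.int64(261)), (np.int64(350), np.int64(262)), (np.int64(351), np.int64(262)), (np.int64(352), np.int64(262)), (np.int64(349), np.int64(263)), (np.int64(350), np.int64(263)), (np.int64(351), np.int64(263)), (np.int64(352), np.int64(263)), (np.int64(349), np.int64(264)), (np.int64(350), np.int64(264)), (np.int64(351), np.int64(264)), (np.int64(352), np.int64(264)), (np.int64(348), np.int64(265)), (np.int64(349), np.int64(265)), (np.int64(350), np.int64(265)), (np.int64(351), np.int64(265)), (np.int64(348), np.int64(266)), (np.int64(349), np.int64(266)), (np.int64(350), np.int64(266)), (np.int64(351), np.int64(266)), (np.int64(350), np.int64(267))]
pin [[577.5  38.6  74. ]] [[ 443.    8. 1134.]]
cap [[526.6  17.3  48. ]] [[527.  17.  48.]]
ring [[582.9 176.3  45. ]] [[589. 183.   0.]]
can [[473.6 179.9  60. ]] [[474. 180.  58.]]
```

View pics/c1.png

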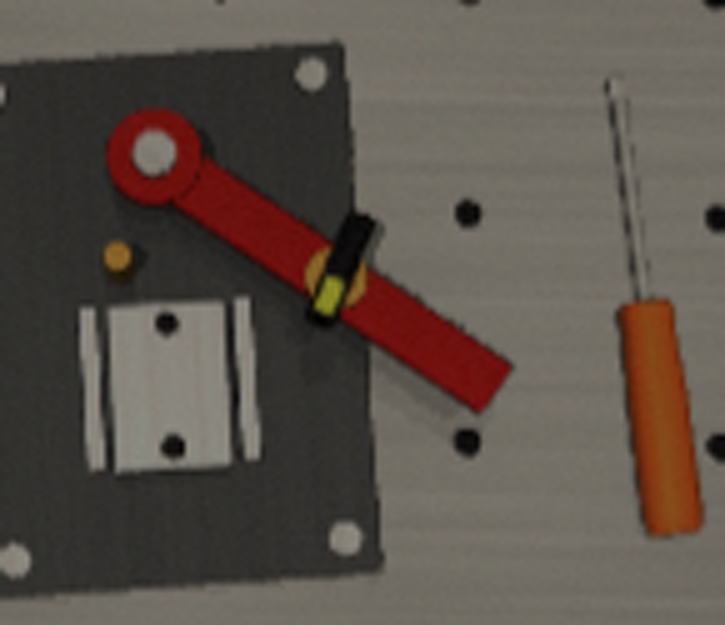

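Emit:
{"fn": "move_arm", "kwargs": {"series": [[[35,34,0,0,0,6.5,1],[35,34,0,0,0,6.5,1],[35,34,0,0,0,6.5,1],[35,34,0,0,0,6.5,1],[35,34,0,0,0,6.5,1],[35,34,0,0,0,6.5,1],[35,34,0,0,0,6.5,1],[35,34,0,0,0,6.5,1],[35,34,0,0,0,6.5,1],[35,34,0,0,0,6.5,1],[35,34,0,0,0,6.5,1],[35,34,0,0,0,6.5,1],[0,0,0,0,0,0,1]]]}}

```text
time_s: 1.78
tool_pos: [0.5784, -0.1168, 0.2524]
ee_rot: [-0.001, 0.676, 0.736, -0.0]
contact_force: [-0.5, 0.0, -0.6]
width: 0.0002
grip_force: 0.0
```

```bash
cat >> h.py <<'E'
def yaw(o):
    from scipy.spatial.transform import Rotation as R
    q=o['ee_rot']; M=R.from_quat([q[1],q[2],q[3],q[0]]).as_matrix(); return np.degrees(np.arctan2(M[1,0],M[0,0])), M[2,2]
E
python3 - <<'E'
from h import *
s=snap('wrist','w1.png'); o=s['o']; print(o['tool_pos'],yaw(o),o['joint_pos'],o['width'])
t=snap('top')
P=lambda px,z: np.round(onplane(t,px,z)*1000,1)
print(P([(384,283)],.076),P([(416,290),(409,224)],.02))
E
```

```text
[ 0.57842689 -0.11679303  0.25241842] (np.float64(94.86461374307105), np.float64(-0.9999993964342114)) [-2.61393984e-01  3.90851495e-01  1.40139147e+00  2.56316129e-04
  1.35041954e+00 -3.46353950e-01] 0.0001874431145725858
[[ 524.9 -115.    76. ]] [[ 515.5 -189.8   20. ]
 [ 658.5 -175.6   20. ]]
```

View pics/w1.png

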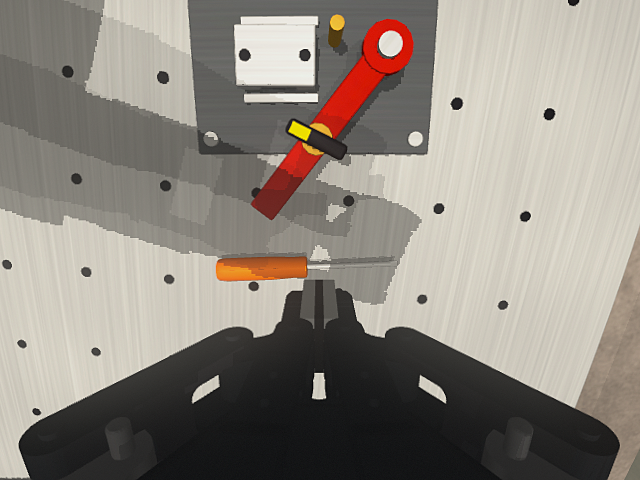

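The wrist view confirms the layout: nut (391,43), pin (337,22), wing centre (317,139), arm end (265,208), driver tip (395,262). There is room between the arm and the driver, so I'll descend there.

Emit:
{"fn": "move_arm", "kwargs": {"series": [[[0,0,-25,0,0,0,1],[0,0,-25,0,0,0,1],[0,0,-25,0,0,0,1],[0,0,-25,0,0,0,1],[0,0,-25,0,0,0,1],[0,0,-25,0,0,0,1],[-3,-5,-20,0,0,0,1],[0,0,0,0,0,0,1]]]}}

```text
time_s: 2.88
tool_pos: [0.5729, -0.125, 0.0823]
ee_rot: [-0.001, 0.679, 0.734, -0.001]
contact_force: [0.7, 0.3, 0.5]
width: 0.0001
grip_force: 0.0
```

Run:
```python
from h import *
from math import *
o=env.get_obs(); p=o['tool_pos'][:2]*1000; print(o['tool_pos'],o['contact_force'])
piv=np.array([617.,25.])
A=np.linspace(-123.3,-175.4,14); D=np.linspace(30,25,14)
q=p
for a,d in zip(A,D):
    a=radians(a); w=piv+148*np.array([cos(a),sin(a)])+d*np.array([-sin(a),cos(a)]); print(np.round(w,1),np.round(w-q,1)); q=w
s=snap('wrist')
```

```text
[ 0.57290575 -0.12499932  0.0823019 ] [0.71663926 0.25981758 0.48878462]
[ 560.8 -115.2] [-12.1   9.8]
[ 550.9 -110.7] [-10.    4.5]
[ 541.2 -105.5] [-9.6  5.2]
[532.  -99.6] [-9.2  5.9]
[523.3 -93. ] [-8.7  6.5]
[515.  -85.9] [-8.3  7.1]
[507.3 -78.2] [-7.7  7.7]
[500.2 -69.9] [-7.1  8.3]
[493.7 -61.2] [-6.5  8.7]
[487.8 -52. ] [-5.9  9.2]
[482.7 -42.4] [-5.2  9.6]
[478.2 -32.5] [-4.5  9.9]
[474.5 -22.2] [-3.7 10.2]
[471.5 -11.8] [-3.  10.5]
```

Emit:
{"fn": "move_arm", "kwargs": {"series": [[[-12,10,0,0,0,0,1],[-10,5,0,0,0,0,1],[-10,5,0,0,0,0,1],[-9,6,0,0,0,0,1],[-9,6,0,0,0,0,1],[-8,7,0,0,0,0,1],[-8,8,0,0,0,0,1],[-7,8,0,0,0,0,1],[-6,9,0,0,0,0,1],[-6,9,0,0,0,0,1],[-5,10,0,0,0,0,1],[-4,10,0,0,0,0,1],[-4,10,0,0,0,0,1],[-3,5,0,0,0,0,1],[0,0,0,0,0,0,1]]]}}

```text
time_s: 4.8
tool_pos: [0.4729, -0.0157, 0.0832]
ee_rot: [-0.0, 0.678, 0.735, -0.0]
contact_force: [-0.4, -0.8, -0.4]
width: 0.0003
grip_force: 0.0
```

Emit:
{"fn": "move_arm", "kwargs": {"series": [[[0,2,0,0,0,0,1],[0,2,0,0,0,0,1],[0,1,0,0,0,0,1],[0,0,0,0,0,0,1]]]}}

```text
time_s: 5.3
tool_pos: [0.4732, -0.011, 0.0832]
ee_rot: [-0.0, 0.678, 0.735, -0.0]
contact_force: [-0.3, -1.2, -1.3]
width: 0.0
grip_force: 0.3
```

Emit:
{"fn": "move_arm", "kwargs": {"series": [[[0,1,0,0,0,0,1],[0,1,0,0,0,0,1],[0,1,0,0,0,0,1],[0,1,0,0,0,0,1],[0,0,0,0,0,0,1]]]}}

```text
time_s: 5.92
tool_pos: [0.4731, -0.0082, 0.0833]
ee_rot: [0.001, 0.678, 0.735, -0.001]
contact_force: [-1.0, -15.9, -0.1]
width: -0.0004
grip_force: 7.6
```

Run:
```python
from h import *
t=snap('top'); o=t['o'];print(o['tool_pos'],o['contact_force'])
s=snap('wrist'); a=cv2.resize(t['img'][205:330,245:390],None,fx=3,fy=3); b=s['img'][:375]
c=np.zeros((480,800,3),np.uint8); b=cv2.resize(s['img'],(365,274)); c[:375,:435]=a; c[:274,435:]=b
cv2.imwrite('pics/c2.png',c[...,::-1])
```

```text
[ 0.47314996 -0.00824837  0.08329251] [ -1.00092998 -15.86000254  -0.06844874]
```

View pics/c2.png

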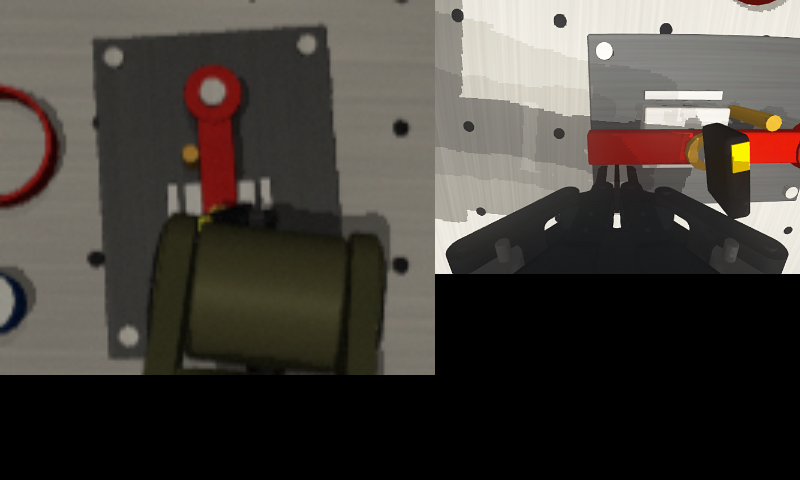

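The arm is against its stop with about 16 N of push: in the top crop it lies along the fixture beside the pin at (190,153), and the cap is untouched. I'll back off, rise and look at the wing.

Emit:
{"fn": "move_arm", "kwargs": {"series": [[[0,0,0,0,0,0,1],[0,-12,0,0,0,0,1],[0,-12,0,0,0,0,1],[0,0,30,0,0,0,1],[0,0,30,0,0,0,1],[12,-3,30,0,0,0,0.5],[15,-3,30,0,0,0,0.5],[15,-3,30,0,0,0,0.5],[13,-3,20,0,0,0,0.5],[0,0,0,0,0,0,0.5]]]}}

```text
time_s: 7.28
tool_pos: [0.5288, -0.0436, 0.2541]
ee_rot: [0.001, 0.678, 0.735, 0.001]
contact_force: [-0.1, 0.0, -0.9]
width: 0.0428
grip_force: 0.0
```

Run:
```python
from h import *
s=snap('wrist','w2.png'); o=s['o']; print(o['tool_pos'],yaw(o),o['contact_force'],o['width'])
D=s['depth']; yy,xx=np.nonzero(D>0); p=np.c_[xx,yy]; W=bydepth(s,p)*1000
m=(abs(W[:,0]-527)<45)&(abs(W[:,1]-18)<45)&(W[:,2]>108)&(W[:,2]<135); q=W[m]; print(m.sum(),q.mean(0),np.percentile(q[:,2],[5,50,95]))
top=q[q[:,2]>np.percentile(q[:,2],50)-2]
r=cv2.minAreaRect(top[:,:2].astype(np.float32)); print('wing rect',r)
hsv=cv2.cvtColor(s['img'],cv2.COLOR_RGB2HSV)[p[m][:,1],p[m][:,0]]
y=(hsv[:,0]>20)&(hsv[:,0]<35)&(hsv[:,1]>150)&(hsv[:,2]>100); print('yellow',q[y].mean(0),y.sum())
hs=cv2.cvtColor(s['img'],cv2.COLOR_RGB2HSV)[yy,xx]
red=((hs[:,0]<8)|(hs[:,0]>172))&(hs[:,1]>150)&(abs(W[:,2]-76)<6)&(abs(W[:,1]-18)<60)
R=W[red][:,:2]; l=cv2.fitLine(R.astype(np.float32),cv2.DIST_L2,0,.01,.01).ravel(); print('arm line',l,red.sum(),np.degrees(np.arctan2(l[1],l[0])))
```

```text
[ 0.52881098 -0.04356356  0.25409881] (np.float64(94.58481958408849), np.float64(-0.9999974990718208)) [-0.10613441  0.03271333 -0.87464581] 0.04275560731042119
1060 [530.38473656  18.08721567 122.51981944] [120.37427881 122.65615268 124.06834458]
wing rect ((530.5467529296875, 17.661998748779297), (11.833610534667969, 45.12514877319336), 16.7275333404541)
yellow [526.84746023  30.06873521 123.4682041 ] 254
arm line [9.9616027e-01 8.7548479e-02 5.4767719e+02 1.9252361e+01] 5612 5.0225883
```

View pics/w2.png

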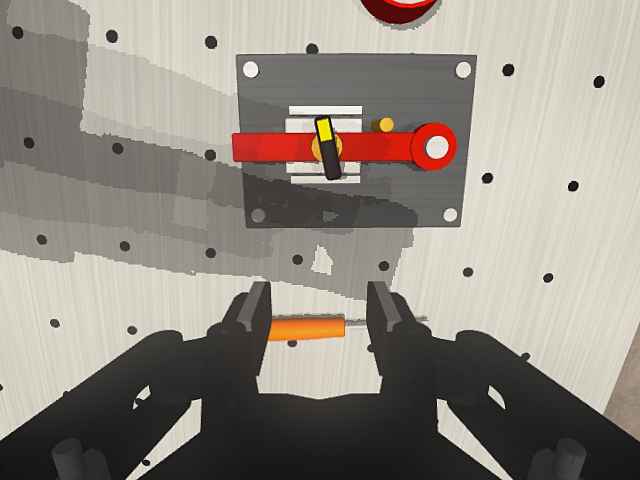

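The view shows the wing at (328,147), yellow mark up, and the arm at its stop. The wing measures 12 x 45 mm, which matches the given size. Next I'll align above it, descend and grip.

Emit:
{"fn": "move_arm", "kwargs": {"series": [[[0.5,20,0,0,0,6,0.5],[0.5,21,0,0,0,6,0.5],[0.5,20,0,0,0,0,0.5],[0,0,-25,0,0,0,0.5],[0,0,-25,0,0,0,0.5],[0,0,-25,0,0,0,0.5],[0,0,-25,0,0,0,0.5],[0,0,-22,0,0,0,0.5],[0,0,-20,0,0,0,0.5],[0,0,0,0,0,0,0.5]]]}}

```text
time_s: 8.57
tool_pos: [0.5281, 0.0179, 0.1093]
ee_rot: [-0.002, 0.598, 0.802, -0.001]
contact_force: [0.6, -0.6, -0.4]
width: 0.0428
grip_force: 0.0
```

Emit:
{"fn": "move_arm", "kwargs": {"series": [[[0,0,0,0,0,0,0.9],[0,0,0,0,0,0,1],[0,0,0,0,0,0,1],[0,0,0,0,0,0,1],[0,0,0,0,0,0,1],[0,0,0,0,0,0,1]]], "force": 40}}

```text
time_s: 9.32
tool_pos: [0.5306, 0.0181, 0.1123]
ee_rot: [0.001, 0.598, 0.802, 0.001]
contact_force: [6.7, 2.0, -1.6]
width: 0.0117
grip_force: 42.5
```

Run:
```python
from h import *
o=env.get_obs(); print(o['tool_pos'],yaw(o),o['contact_force'],o['wrist_torque'],o['width'],o['grip_force'],o['joint_pos'])
```

```text
[0.53058783 0.01806132 0.11226161] (np.float64(106.6109123176226), np.float64(-0.9999945668625208)) [ 6.74250754  1.97550185 -1.58625694] [ 0.21379084 -0.84409027  0.01309751] 0.011741569373471318 42.51119184511481 [-3.50738739e-02  4.18757460e-01  1.71575965e+00  2.98890146e-04
  1.00378882e+00 -3.25150403e-01]
```

Emit:
{"fn": "move_arm", "kwargs": {"series": [[[0.5,0,0,0,0,-6,1],[0,0,0,0,0,-8,1],[0,0,-0.1,0,0,-8,1],[0,0,-0.1,0,0,-8,1],[0,0,-0.1,0,0,-8,1],[0,0,-0.1,0,0,-8,1],[0,0,-0.1,0,0,-8,1],[0,0,-0.1,0,0,-8,1],[0,0,-0.1,0,0,-8,1],[0,0,-0.1,0,0,-8,1],[0,0,-0.1,0,0,-8,1],[0,0,-0.1,0,0,-6,1],[0,0,0,0,0,-2,1],[0,0,0,0,0,0,1]]]}}

```text
time_s: 11.08
tool_pos: [0.5296, 0.0182, 0.111]
ee_rot: [-0.0, 0.994, 0.11, -0.0]
contact_force: [-5.9, 1.6, 5.6]
width: 0.0118
grip_force: 43.7
```

```bash
cat > st.py <<'E'
from h import *
o=env.get_obs(); print(o['time_s'],o['tool_pos'],yaw(o),o['contact_force'],o['wrist_torque'],o['width'],o['grip_force'])
E
python3 st.py
```

```text
11.075 [0.52963395 0.0182203  0.11103944] (np.float64(12.57503960155496), np.float64(-0.9999995161272153)) [-5.91924072  1.56718124  5.63385677] [ 0.41140887  1.2773008  -0.03754326] 0.011773983807757097 43.72001051902771
```

Yaw is 12.6° and the seat should be near 5°, so I'll turn on in small steps and watch the torque.

Emit:
{"fn": "move_arm", "kwargs": {"series": [[[-0.5,0,0,0,0,-2,1],[0,0,0,0,0,-2,1],[0,0,0,0,0,-2,1],[0,0,0,0,0,-1,1],[0,0,0,0,0,0,1]]]}}

```text
time_s: 11.7
tool_pos: [0.5296, 0.0182, 0.1109]
ee_rot: [-0.0, 0.999, 0.048, 0.0]
contact_force: [-5.1, 3.0, 6.5]
width: 0.0112
grip_force: 43.8
```

```bash
python3 st.py
```

```text
11.7 [0.52960369 0.01816366 0.11093222] (np.float64(5.5534469398287865), np.float64(-0.9999999230551501)) [-5.11156007  2.95581146  6.53521932] [0.58390718 0.95206023 0.01274334] 0.011160340025806074 43.82234036922455
```

Emit:
{"fn": "move_arm", "kwargs": {"series": [[[0,0,0,0,0,-1,1],[0,0,0,0,0,-1,1],[0,0,0,0,0,0,1],[0,0,0,0,0,0,1]]]}}

```text
time_s: 12.2
tool_pos: [0.5296, 0.0183, 0.111]
ee_rot: [-0.0, 1.0, 0.032, 0.0]
contact_force: [-4.7, 4.5, 5.9]
width: 0.0114
grip_force: 45.0
```

```bash
python3 st.py
```

```text
12.2 [0.52964889 0.01827188 0.11096481] (np.float64(3.620733986852203), np.float64(-0.999999909982298)) [-4.65946322  4.4755443   5.89813894] [0.85238564 0.77199002 0.62246851] 0.011366552091067936 44.9719512462616
```

Emit:
{"fn": "move_arm", "kwargs": {"series": [[[0,0,0,0,0,-1,1],[0,0,0,0,0,0,1],[0,0,0,0,0,0,1]]]}}

```text
time_s: 12.58
tool_pos: [0.5296, 0.0185, 0.111]
ee_rot: [-0.0, 1.0, 0.023, 0.0]
contact_force: [-4.8, 6.4, 7.0]
width: 0.0111
grip_force: 47.6
```

```bash
python3 st.py
```

```text
12.575 [0.52963152 0.01851356 0.11098944] (np.float64(2.6431980832685884), np.float64(-0.9999998093046013)) [-4.78619914  6.40396335  6.98707431] [1.16257831 0.81369898 0.80458745] 0.011086109368825156 47.56613552570343
```

Emit:
{"fn": "move_arm", "kwargs": {"series": [[[0,0,0,0,0,4,1],[0,0,0.1,0,0,8,1],[0,0,0.1,0,0,8,1],[0,0,0.1,0,0,8,1],[0,0,0.1,0,0,8,1],[0,0,0.1,0,0,8,1],[0,0,0.1,0,0,8,1],[0,0,0.1,0,0,8,1],[0,0,0.1,0,0,8,1],[0,0,0.1,0,0,8,1],[0,0,0.1,0,0,8,1],[0,0,0,0,0,6,1],[0,0,0,0,0,2,1],[0,0,0,0,0,0,1],[0,0,0,0,0,0,1],[0,0,0,0,0,0,1]]]}}

```text
time_s: 14.58
tool_pos: [0.5304, 0.0178, 0.112]
ee_rot: [0.001, 0.679, 0.734, 0.001]
contact_force: [4.4, -2.7, 4.5]
width: 0.0114
grip_force: 43.4
```

```bash
python3 st.py
python3 - <<'E'
from h import *
a=snap('wrist')['img']; b=snap('top')['img']
c=np.zeros((480,800,3),np.uint8); c[:300,:400]=cv2.resize(a,(400,300)); c[:345,400:]=cv2.resize(b[205:330,225:370],(400,345)); cv2.imwrite('pics/c3.png',c[...,::-1])
E
```

```text
14.575 [0.53041957 0.01777289 0.11199767] (np.float64(94.50279580062782), np.float64(-0.9999970401391862)) [ 4.43342712 -2.73611997  4.5144318 ] [-0.49822282 -0.6774742  -0.00411833] 0.011359332203956862 43.374081098882016
```

View pics/c3.png

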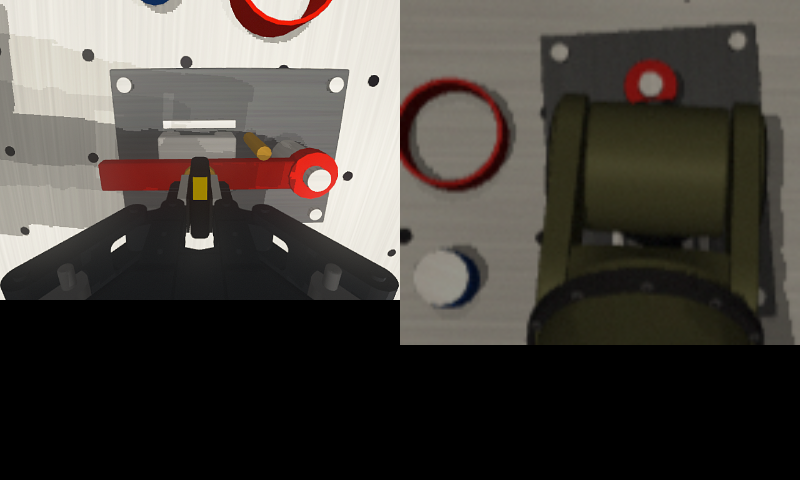

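The wrist view shows the wing at (200,188), gripped square across the arm. The arm still touches the pin at (264,153), and the ring and can have not moved. I'm handing the job in.

```bash
python3 -c "
from workcell import env
print(env.finish_job())"
```

```text
the job is handed in; nothing more can be done
None
```

I handed in the job with the clamp arm against its stop pin, the thumbscrew seated and backed off about 90°, and its wing still gripped at about 43 N; the hand-in call did not return a verdict.

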